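Release the ratchet clamp that holds the phone board

ROBOT

A 6-joint arm with a two-finger parallel gripper is mounted at the origin on a cart in front of the work surface, level with it; the furniture and walls round the work are solid. World frame = base frame: x ahead of the robot, y to its left, z up, the work surface at z = 0. Lengths are in m, angles in rad, forces in N, time in s.
With the tool pointing down it reaches from about 0.25 to 0.8 m from the base axis. Payload 3.9 kg.
Tool frame: the origin (TCP) lies midway between the tips of the shut fingers; the grasp point (between the pads) lies 19 mm behind it; z points along the fingers, y is the line along which they close (so a half turn about z gives the same grasp; the last joint's range is limited). The gripper opens to 85 mm and grips with 20 to 120 N. Pads are 22 mm wide; open, the fingers measure 114 mm over their backs; the gripper's body (76 mm by 85 mm) begins 54 mm behind the grasp point. The pads swing forward as they close: fully open they stand 13 mm farther back than shut.
Start: joints at [-1.154, 0.26, -0.138, 1.173, 0, 1.571], TCP at [0.213, -0.48, 0.231] pointing down, gripper open.
Joint ranges: [-2.78, 2.78], [-0.83, 1.72], [-1.28, 1.37], [-1.9, 2.12], [-1.57, 1.48], [-3.14, 3.14]. Speed limits (rad/s): [2.57, 2.57, 3.14, 3.14, 3.14, 3.14].

INTERFACE

Orientations are given as a rotation vector (axis times angle).
In Python, from rig import robot gives the robot as it stands.
- The arm moves only by the tool move_arm, never from a script. Its arguments are lists of equal length, an entry for each row: "grip": the gripper command: -1 is shut, 1 is fully open, values between are in proportion; "dp": the shift along the tool's x, y, z in units of 4 cm (1.0 is 4 cm), a list of three; "roll": the turn about the tool's z in units of 120 degrees (1.0 is 120 degrees). A call has 1 to 8 rows; each row shifts and turns the commanded pose from where the row before left it, along the tool's axes as they then stand; what a row does not reach is not made up. A row lasts 1/8 s, in which the tool goes at most 62.5 mm and 10.7 degrees, less where a joint would pass 70% of its speed; a pose out of reach is approached as far as the arm can. A call with a number of a shift or a turn outside -1 to 1 is refused whole. A call with a gripper value outside its range is refused whole. The fingers move at their own pace and stop on an object; "force" is the grip in N (left out, the last holds). Time passes only in rows, so rows that do not move let the fingers close. It gives the time, the measured TCP pose, the force, the opening and the grip force at its end, in the units of the state.
- robot.get_state(): the state, without advancing time (a new reading comes with each control period).
- robot.grab_frame(name): name is "side" or "top"; returns a dict with "image" (420x560x3 uint8, red, green, blue), "range_z" (420x560 float32, m along the optical axis (not along the pixel's ray), 0 where there is no reading), "K" (3x3 intrinsics, pixels), "distortion" ([k1, k2, p1, p2, k3] as OpenCV has them; the pictures are not rectified), "rvec" (rotation vector, rad) and "tvec" (3), from world to camera coordinates, as OpenCV has them. Camera axes: x right, y down, z forward; pixel columns grow to the right and rows downward; lengths in m; the calibration is good to about 2 mm. A picture is of the moment at which its call begins.
- robot.job_done(): hands the job in; it is judged then, once.
The state is a dict: "t": time; "joint_pos": joint angles; "joint_velocities": joint speeds; "effort": joint torques, N m; "ee_pos": TCP position; "ee_rot": TCP orientation; "wrist_force": force on the tool from outside, world axes, zero at the start; "wrist_torque": the same for the moment, N m; "finger_gap": opening from 0.0 (shut) to 1.0 (fully open); "grasp_force": force on a finger pad.
Only numpy, scipy, OpenCV 4.12 (cv2) and the standard library are available. Lean on these libraries where they do the work, as an engineer would, in place of code of your own. Each camera call takes 0.05 s, during which the arm holds its last target. There are 200 camera calls.

TASK

Two ratchet clamps stand on the bench; one holds the opened phone frame with the green circuit board, the other a plain black phone back. Free the green board: push down the red thumb pad of its clamp's pawl and keep it down until the sprung jaw has backed fully off, then let the pad go. Leave the board lying in its clamp and leave the black phone back clamped.

Things in the scene. Friction and masses are not known exactly. Their poses are not given: they have to be found in the camera images.
- frame_pad (a point): Centre of the top of the red thumb pad (30 x 28 x 6 mm), the pawl's tail, on the clamp that holds the green-board phone frame; 74 mm above the bench at rest. y points from the pad along the clamp to its brass ratchet wheel (88 mm off) and the clamped phone, x across the clamp (80 mm wide, 240 long). No part of the clamp is higher than the pad; outward of it is bare bench
- frame_pawl (a joint): Angle of that clamp's rocking pawl in rad, pivot 43 mm from the pad centre towards the wheel: 0 at rest in the teeth, above 0.15 clear of them, 0.32 at its stop. Pushing the pad straight down lifts the nose: about 6 mm frees the wheel, the stop is 14 mm down; the spring resists with 2 N at first, 5 N at the stop, and returns the pawl when let go
- frame_jaw (a joint): How far the moving jaw of that clamp has backed off the phone frame, in m: 0 clamped, 0.0196 fully back. A damped spring draws it back in about three seconds while the pawl is held clear; if the pawl drops early it catches the next tooth (at 0.0075 or 0.0151) and the jaw stops there
- cover_jaw (a joint): The same for the moving jaw of the other, identical clamp, which holds the plain black phone back: 0 clamped, to be left so
- phone_frame_mid (a point): Centre of the clamped phone frame (136 x 68 x 7 mm, loose, opened, with green circuit board and black battery), lying flat on its clamp's bed, centre 23 mm above the bench
- phone_cover_mid (a point): Centre of the plain black phone back (124 x 60 x 6 mm, loose) in the other clamp, 23 mm above the bench

How it is judged:
By the outcome, as a careful person would: the job done as asked, in the order asked, and still so for the second after the job is handed in, with the robot touching nothing.
It also fails if it takes over 32 s, if anything falls off the work surface, if the arm or the gripper's body presses on something with over 40 N, if the wrist force passes 120 N, or if a joint passes its speed limit or range.

## Working session

There is one attempt and no reset: what is moved stays moved. The work goes in short steps, Python scripts to look and compute and a tool call to move; the robot and the scene stay as the last step left them, time stands still between calls to the robot, and variables do not carry over. Pictures are saved under pics/ and viewed, at most 10 in all, crops included, and the job is handed in when it is done.

Besides the shell and the picture viewer there is one more tool, called after ">>>" in YAML: its name, and indented under it one key for each argument. move_arm: Moves the arm, as the interface text tells. Shifts and turns lie within -1 to 1; 1 stands for 4 cm of shift or 120 degrees of turn. Its arguments: {"type":"object","properties":{"grip":{"type":"array","items":{"type":"number"}},"dp":{"type":"array","items":{"type":"array","items":{"type":"number","minimum":-1,"maximum":1}}},"roll":{"type":"array","items":{"type":"number","minimum":-1,"maximum":1}},"force":{"type":"number"}},"required":["grip","dp","roll"]}

```bash
mkdir -p pics; cat > h.py <<'E'
import numpy as np, cv2
from rig import robot
def world(f,uv,z):
    R=cv2.Rodrigues(np.array(f["rvec"],float))[0];t=np.array(f["tvec"],float).ravel()
    p=cv2.undistortPoints(np.array(uv,float).reshape(-1,1,2),np.array(f["K"]),np.array(f["distortion"])).reshape(-1,2)
    d=np.c_[p,np.ones(len(p))]@R; c=-R.T@t
    return c+d*((z-c[2])/d[:,2])[:,None]
E
python3 - <<'E'
from h import *
for n in("top","side"):
    f=robot.grab_frame(n);cv2.imwrite(f"pics/{n}0.png",f["image"][:,:,::-1])
    h=cv2.cvtColor(f["image"],cv2.COLOR_RGB2HSV)
    m=(((h[...,0]<8)|(h[...,0]>172))&(h[...,1]>130)&(h[...,2]>70)).astype(np.uint8)
    k,l,s,c=cv2.connectedComponentsWithStats(m)
    for i in range(1,k):
        if s[i,4]>30:
            print(n,s[i],c[i],world(f,c[i],.074)[0].round(4))
s=robot.get_state();print(s["t"],s["ee_pos"],s["ee_rot"],s["wrist_force"])
E
```

```text
top [341 113  16  13  87] [348.59770115 119.14942529] [ 0.7139 -0.1936  0.074 ]
top [200 200  12  13 143] [205.3986014  206.02097902] [0.5105 0.1397 0.074 ]
top [380 215  14  14 148] [386.26351351 221.45945946] [ 0.4744 -0.2758  0.074 ]
top [258 265  34   6 113] [274.51327434 267.53982301] [ 0.3694 -0.0201  0.074 ]
side [277 176  10   4  32] [281.4375 177.4375] [ 0.4733 -0.2702  0.074 ]
side [195 201  11   8  45] [199.91111111 204.57777778] [ 0.702  -0.0484  0.074 ]
side [318 223   9  15  49] [321.83673469 229.89795918] [0.3795 0.1229 0.074 ]
side [262 232  13   7  75] [267.73333333 234.58666667] [0.5103 0.1454 0.074 ]
0.1 [ 0.21228807 -0.47949354  0.23054392] [-3.07193533e+00 -6.49613078e-01  5.27816463e-04] [-0.19860075 -0.31954989 -0.48129683]
```

View pics/top0.png

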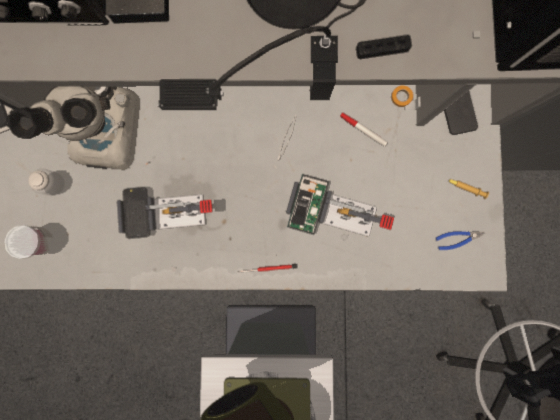

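View pics/side0.png

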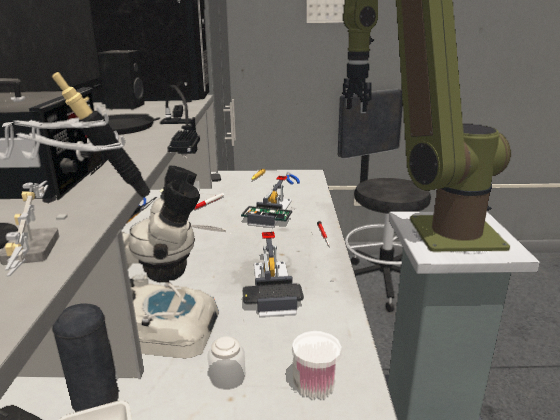

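The top view has the green board at about (308,205), so its red pad is the one at (386,221). The black phone back is at (135,212), with its own pad at (205,206). The side view matches: green board at (267,215), its pad at (281,177). The other red things are a screwdriver and a marker.

```bash
python3 - <<'E'
from h import *
f=robot.grab_frame("top")
h=cv2.cvtColor(f["image"],cv2.COLOR_RGB2HSV)
m=((h[...,0]>40)&(h[...,0]<90)&(h[...,1]>90)&(h[...,2]>40)).astype(np.uint8);m[:165]=0;m[245:]=0;m[:,:270]=0;m[:,345:]=0
P=np.argwhere(m)[:,::-1].astype(np.float32)
W=world(f,P,.026)[:,:2].astype(np.float32)
r=cv2.minAreaRect(W);print("board",r)
b=cv2.boxPoints(r);e=sorted([b[1]-b[0],b[2]-b[1]],key=np.linalg.norm)[0];e=e/np.linalg.norm(e);e*=np.sign(e[1])
m2=(((h[...,0]<8)|(h[...,0]>172))&(h[...,1]>130)&(h[...,2]>70)).astype(np.uint8);m2[:205]=0;m2[240:]=0;m2[:,:370]=0;m2[:,410:]=0
Q=np.argwhere(m2)[:,::-1].astype(np.float32)
Wp=world(f,Q,.074)[:,:2].astype(np.float32);rp=cv2.minAreaRect(Wp);print("pad",rp)
rz=f["range_z"];R=cv2.Rodrigues(np.array(f["rvec"]))[0];t=np.array(f["tvec"]).ravel()
u=cv2.undistortPoints(Q.reshape(-1,1,2).astype(float),np.array(f["K"]),np.array(f["distortion"])).reshape(-1,2)
z=np.array([rz[int(v),int(x)] for x,v in Q]);X=(np.c_[u,np.ones(len(u))]*z[:,None]-t)@R
print("depth pts med",np.median(X[z>0],0),"z pct",np.percentile(X[z>0][:,2],[10,50,90]))
top=X[(X[:,2]>.068)&(X[:,2]<.085)];print(len(top),top[:,:2].min(0),top[:,:2].max(0),top.mean(0))
d=np.array(r[0])-np.array(rp[0]);print("axis edge",e,"axis centre",d/np.linalg.norm(d),np.linalg.norm(d))
s=robot.get_state();T=cv2.Rodrigues(np.array(s["ee_rot"]))[0];print(T.round(3),s["ee_pos"])
print("yaw toolx",np.degrees(np.arctan2(T[1,0],T[0,0])),"axis",np.degrees(np.arctan2(e[1],e[0])))
E
```

```text
board ((0.505588948726654, -0.11309315264225006), (0.04381152242422104, 0.12024819850921631), 55.15716552734375)
pad ((0.47428184747695923, -0.2756991386413574), (0.026816079393029213, 0.02785203792154789), 74.77279663085938)
depth pts med [ 0.47332224 -0.27551436  0.0735509 ] z pct [0.07149757 0.0735509  0.07614521]
146 [ 0.45955949 -0.29157544] [ 0.48946174 -0.26135916] [ 0.47425941 -0.27579981  0.07369179]
axis edge [0.57132745 0.8207222 ] axis centre [0.18906123 0.9819653 ] 0.16559239496849046
[[ 0.914  0.405 -0.001]
 [ 0.405 -0.914  0.001]
 [-0.    -0.002 -1.   ]] [ 0.21232813 -0.4795774   0.23066241]
yaw toolx 23.88029203225737 axis 55.15715
```

>>> move_arm:
  grip: [-1,-1,-1,-1,-1,-1]
  dp:
    - [0,0,0]
    - [0,0,0]
    - [0,0,0]
    - [0,0,0]
    - [0,0,0]
    - [0,0,0]
  roll: [-0.087,-0.087,-0.087,-0.087,-0.087,0]

```text
t: 0.9
ee_pos: [0.2124, -0.4798, 0.231]
ee_rot: [-2.476, -1.933, -0.0]
wrist_force: [0.2, -0.4, -0.0]
finger_gap: -0.003
grasp_force: 0.0
```

```bash
cat > go.py <<'E'
from h import *
import sys
s=robot.get_state();T=cv2.Rodrigues(np.array(s["ee_rot"]))[0]
g=np.array([.473,-.2805,float(sys.argv[1])])
print("units",(T.T@(g-s["ee_pos"])/.04).round(3),"pos",s["ee_pos"],"j",np.round(s["joint_pos"],2),"F",s["wrist_force"],"gap",s["finger_gap"],"t",s["t"])
print(T.round(3))
E
python3 go.py .1
```

```text
units [6.413 5.112 3.276] pos [ 0.21242421 -0.47983095  0.23098821] j [-1.15  0.26 -0.14  1.17  0.    0.66] F [ 0.20362656 -0.42915248 -0.04012755] gap -0.003072735898379862 t 0.9
[[ 0.243  0.97  -0.   ]
 [ 0.97  -0.243  0.001]
 [ 0.001 -0.    -1.   ]]
```

>>> move_arm:
  grip: [-1,-1,-1,-1,-1,-1,-1,-1]
  dp:
    - [0.8,0.64,0.2]
    - [0.8,0.64,0.3]
    - [0.8,0.64,0.4]
    - [0.8,0.64,0.4]
    - [0.8,0.64,0.4]
    - [0.8,0.64,0.4]
    - [0.8,0.64,0.4]
    - [0.8,0.63,0.3]
  roll: [0,0,0,0,0,0,0,0]

```text
t: 1.9
ee_pos: [0.4732, -0.2796, 0.1185]
ee_rot: [-2.477, -1.931, 0.001]
wrist_force: [-0.0, -0.4, -0.4]
finger_gap: -0.001
grasp_force: 0.0
```

>>> move_arm:
  grip: [-1,-1,-1]
  dp:
    - [0,0,0]
    - [0,0,0]
    - [0,0,0]
  roll: [0,0,0]

```text
t: 2.28
ee_pos: [0.4719, -0.2814, 0.1197]
ee_rot: [2.476, 1.933, -0.0]
wrist_force: [0.7, -0.2, -0.1]
finger_gap: 0.0
grasp_force: 0.0
```

```bash
python3 go.py .08
```

```text
units [0.03  0.021 0.992] pos [ 0.47189478 -0.28143329  0.11968417] j [-0.54  0.37 -0.28  0.92 -0.    1.28] F [ 0.69760116 -0.19740465 -0.1014542 ] gap 0.0004315896023185473 t 2.275
[[ 0.243  0.97   0.   ]
 [ 0.97  -0.243 -0.   ]
 [-0.     0.    -1.   ]]
```

>>> move_arm:
  grip: [-1,-1,-1,-1,-1,-1]
  dp:
    - [0.03,0.02,0.4]
    - [0,0,0.4]
    - [0,0,0.24]
    - [0,0,0.08]
    - [0,0,0.08]
    - [0,0,0.08]
  roll: [0,0,0,0,0,0]

```text
t: 3.02
ee_pos: [0.4732, -0.2814, 0.0691]
ee_rot: [2.473, 1.933, -0.004]
wrist_force: [-4.3, -3.0, 6.4]
finger_gap: -0.001
grasp_force: 3.1
```

>>> move_arm:
  grip: [-1,-1]
  dp:
    - [0,0,0.06]
    - [0,0,0]
  roll: [0,0]

```text
t: 3.28
ee_pos: [0.4738, -0.2811, 0.0664]
ee_rot: [2.473, 1.933, -0.002]
wrist_force: [-2.4, -4.3, 4.6]
finger_gap: -0.002
grasp_force: 2.8
```

```bash
python3 go.py .064; python3 - <<'E'
from h import *
a=robot.grab_frame("side")["image"][150:270,200:340];b=robot.grab_frame("top")["image"][160:260,270:430]
k=lambda i:cv2.resize(i,(400,300),interpolation=cv2.INTER_CUBIC)
cv2.imwrite("pics/p1.png",np.hstack([k(a),k(b)])[:,:,::-1])
E
```

```text
units [ 0.01  -0.024  0.06 ] pos [ 0.47384755 -0.28110857  0.0664168 ] j [-0.53  0.42 -0.36  0.79 -0.    1.28] F [-2.42383371 -4.32636928  4.58474404] gap -0.0022733927200759532 t 3.275
[[ 0.241  0.97   0.001]
 [ 0.97  -0.241 -0.003]
 [-0.003  0.001 -1.   ]]
```

View pics/p1.png

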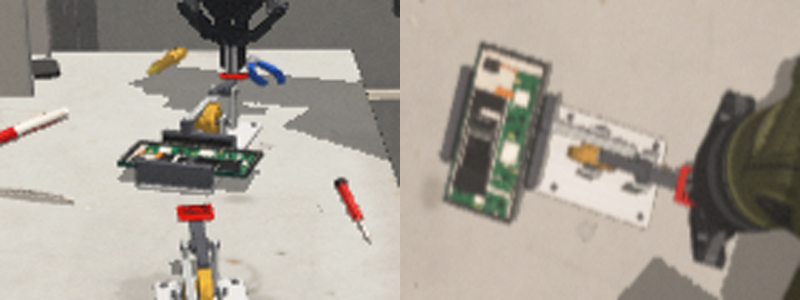

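The fingertips sit on the pad, at (233,75) in the left crop. The pad is about 7.5 mm down and the board is still in its bed. I'll press a little deeper and hold.

>>> move_arm:
  grip: [-1,-1,-1,-1]
  dp:
    - [0,0,0.06]
    - [0,0,0.05]
    - [0,0,0]
    - [0,0,0]
  roll: [0,0,0,0]

```text
t: 3.88
ee_pos: [0.474, -0.2815, 0.0621]
ee_rot: [2.472, 1.933, -0.003]
wrist_force: [-3.7, -5.7, 5.6]
finger_gap: 0.004
grasp_force: 3.3
```

>>> move_arm:
  grip: [-1,-1,-1,-1,-1,-1,-1,-1]
  dp:
    - [0,0,0]
    - [0,0,0]
    - [0,0,0]
    - [0,0,0]
    - [0,0,0]
    - [0,0,0]
    - [0,0,0]
    - [0,0,0]
  roll: [0,0,0,0,0,0,0,0]

```text
t: 4.88
ee_pos: [0.4739, -0.2815, 0.0621]
ee_rot: [2.472, 1.933, -0.003]
wrist_force: [-3.0, -6.1, 5.2]
finger_gap: -0.003
grasp_force: 3.3
```

>>> move_arm:
  grip: [-1,-1,-1,-1,-1,-1,-1,-1]
  dp:
    - [0,0,0]
    - [0,0,0]
    - [0,0,0]
    - [0,0,0]
    - [0,0,0]
    - [0,0,0]
    - [0,0,0]
    - [0,0,0]
  roll: [0,0,0,0,0,0,0,0]

```text
t: 5.88
ee_pos: [0.4739, -0.2815, 0.0621]
ee_rot: [2.472, 1.933, -0.003]
wrist_force: [-3.3, -6.3, 4.8]
finger_gap: 0.007
grasp_force: 3.3
```

>>> move_arm:
  grip: [-1,-1,-1,-1,-1,-1,-1,-1]
  dp:
    - [0,0,0]
    - [0,0,0]
    - [0,0,0]
    - [0,0,0]
    - [0,0,0]
    - [0,0,0]
    - [0,0,0]
    - [0,0,0]
  roll: [0,0,0,0,0,0,0,0]

```text
t: 6.88
ee_pos: [0.4739, -0.2815, 0.0621]
ee_rot: [2.472, 1.933, -0.003]
wrist_force: [-3.0, -6.2, 5.0]
finger_gap: -0.001
grasp_force: 3.3
```

>>> move_arm:
  grip: [-1,-1,-1,-1,-1,-1,-1,-1]
  dp:
    - [0,0,0]
    - [0,0,0]
    - [0,0,0]
    - [0,0,0]
    - [0,0,0]
    - [0,0,0]
    - [0,0,0]
    - [0,0,0]
  roll: [0,0,0,0,0,0,0,0]

```text
t: 7.88
ee_pos: [0.4739, -0.2815, 0.0621]
ee_rot: [2.472, 1.933, -0.003]
wrist_force: [-3.2, -5.4, 5.2]
finger_gap: 0.001
grasp_force: 3.3
```

```bash
python3 - <<'E'
from h import *
a=robot.grab_frame("side")["image"][150:270,200:340];b=robot.grab_frame("top")["image"][160:260,270:430]
k=lambda i:cv2.resize(i,(400,300),interpolation=cv2.INTER_CUBIC)
cv2.imwrite("pics/p2.png",np.hstack([k(a),k(b)])[:,:,::-1])
E
```

```text
(no output)
```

View pics/p2.png

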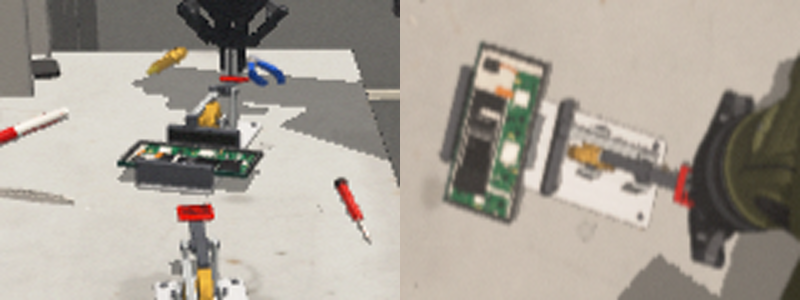

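The jaw has backed off: in the right crop it went from about x=540 to 560, roughly 19 mm, and the board hasn't moved. I'll hold a bit longer and check that the jaw has stopped.

>>> move_arm:
  grip: [-1,-1,-1,-1,-1,-1,-1,-1]
  dp:
    - [0,0,0]
    - [0,0,0]
    - [0,0,0]
    - [0,0,0]
    - [0,0,0]
    - [0,0,0]
    - [0,0,0]
    - [0,0,0]
  roll: [0,0,0,0,0,0,0,0]

```text
t: 8.98
ee_pos: [0.4739, -0.2815, 0.0621]
ee_rot: [2.472, 1.933, -0.003]
wrist_force: [-3.1, -5.4, 5.2]
finger_gap: -0.002
grasp_force: 3.3
```

```bash
python3 - <<'E'
from h import *
f=robot.grab_frame("top")
b=cv2.resize(f["image"][160:260,270:430],(400,300),interpolation=cv2.INTER_CUBIC)[:,:,::-1]
for n,i in(("p1",cv2.imread("pics/p1.png")[:,400:]),("p2",cv2.imread("pics/p2.png")[:,400:]),("now",b)):
    g=cv2.cvtColor(np.ascontiguousarray(i),cv2.COLOR_BGR2GRAY)
    w=g[120:175,115:185].mean(0);d=w<100
    print(n,"dark columns",115+np.flatnonzero(d))
d=np.abs(b.astype(int)-cv2.imread("pics/p2.png")[:,400:].astype(int))[:,100:200];print("jaw diff",d.mean(),d.max())
# metric: jaw-centre shift p1->now
u=lambda x,y:(270+x/2.5,160+y/3)
print(world(f,[u(140,140),u(160,140)],.035))
E
```

```text
p1 dark columns [121 122 123 124 125 126 127 128 129 130 131 132 133 134 135 136 137 138
 139 140]
p2 dark columns [120 121 122 155 156 157 158 159]
now dark columns [121 122 123 155 156 157 158 159]
jaw diff 1.0037 15
[[ 0.51201805 -0.14355267  0.035     ]
 [ 0.51198748 -0.16266693  0.035     ]]
```

The jaw has stopped about 19 mm back, which is fully off. Now I'll raise the tool straight up and retreat.

>>> move_arm:
  grip: [-1,-1,-1,-1,-1,-1,-1,-1]
  dp:
    - [0,0,-0.15]
    - [0,0,-0.2]
    - [0,0,-0.3]
    - [0,0,-0.6]
    - [0,0,-1]
    - [0,0,-1]
    - [0,0,-0.5]
    - [0,0,0]
  roll: [0,0,0,0,0,0,0,0]

```text
t: 10.02
ee_pos: [0.4748, -0.2799, 0.2132]
ee_rot: [2.471, 1.934, 0.003]
wrist_force: [0.9, -0.1, -0.7]
finger_gap: -0.001
grasp_force: 0.0
```

>>> move_arm:
  grip: [-1,-1,-1,-1,-1,-1,-1,-1]
  dp:
    - [-0.6,-0.5,0]
    - [-0.8,-0.64,0]
    - [-0.8,-0.64,0]
    - [-0.8,-0.64,0]
    - [-0.8,-0.64,0]
    - [-0.4,-0.3,0]
    - [0,0,0]
    - [0,0,0]
  roll: [0,0,0,0,0,0,0,0]

```text
t: 11.02
ee_pos: [0.3028, -0.4096, 0.2104]
ee_rot: [-2.473, -1.935, -0.001]
wrist_force: [0.8, -0.4, -0.2]
finger_gap: 0.0
grasp_force: 0.0
```

```bash
python3 - <<'E'
from h import *
a=robot.grab_frame("side")["image"][150:310,200:340];b=robot.grab_frame("top")["image"][160:260,100:430]
cv2.imwrite("pics/p3.png",np.vstack([cv2.resize(b,(792,240),interpolation=cv2.INTER_CUBIC),np.pad(cv2.resize(a,(400,350),interpolation=cv2.INTER_CUBIC),((0,0),(0,392),(0,0)))])[:,:,::-1])
E
```

```text
(no output)
```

View pics/p3.png

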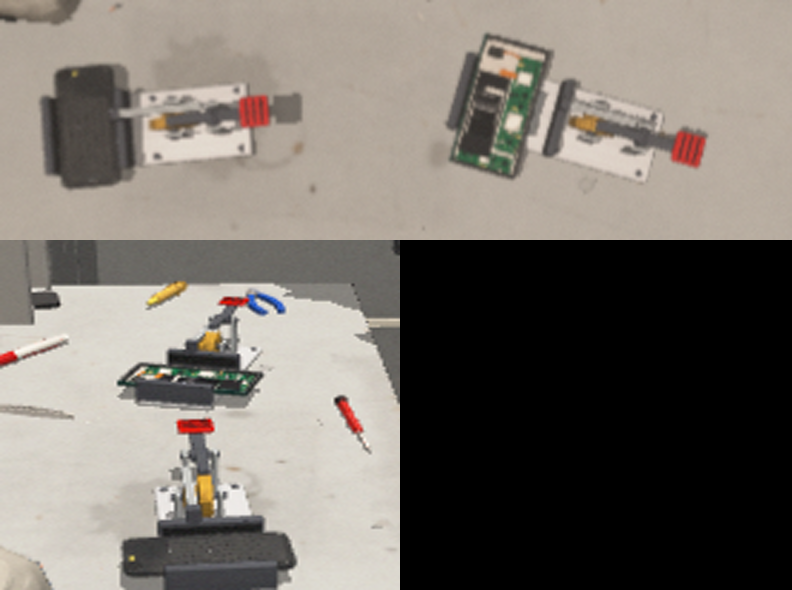

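The jaw stands back at (562,117), clear of the board, which is lying in its clamp at (500,105). The pad has sprung back up at (688,147). The black back is still clamped at (90,125).

```bash
python3 -c "
from rig import robot
print(robot.job_done())"
```

```text
the job is handed in; nothing more can be done
None
```

The job is handed in: the green board is free and still lying in its clamp with the jaw about 19 mm back (fully off), the pad is released, and the black phone back is still clamped.

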